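# Load a vial rack past a spring gate

## Task

Load the rack of three vials into its station: hold the lane's spring gate open with one fingertip and, while it is held open, push the rack by its tall rear plate along the lane with the other finger, past the gate and fully home against the end stop. Keep holding the gate until the whole rack is past it, then take the hand away upwards so that the gate springs fully shut behind the rack. Touch and push only: do not lift the rack or take out its vials, do not ram the closed gate with the rack, and leave the other things on the bench where they stand.

Things in the scene. Friction and masses are not known exactly. Their poses are not given: they have to be found in the camera images.
- lane: Fixed metal loading lane on a grey base plate; place and heading vary. Origin at worktop height on the lane's middle line, +x = push direction (roughly to the robot's right), +y left of it, away from the robot. Plate 6 mm thick, x -195 to 150, y -111 to 31 mm; its top is the lane floor. Two low guide walls, 5 mm thick, inner faces at y = +-19 mm, tops at z = 15.5 mm: fingertips above pass over.
- end_stop (a point): Middle of the near face of the upright end stop across the lane, at lane x = 131 mm, at floor height z = 6 mm; the stop's top is at z = 51 mm. The rack is fully home when its front face touches it (rack origin at lane x = 88 mm).
- gate (a joint): Angle of the spring gate, rad: 0 = shut, grows to 0.6 as its rail is pushed sideways away from the lane (lane -y, towards the robot). From about 0.13 its blade clears the rack's side; 0.2 to 0.4 is comfortable. Spring 0.3 N m shut, 0.4 N m at 0.25 rad: 2 to 4 N at the finger. It shuts by itself when let go. Pushing the rack on the shut gate only locks it.
- hinge (a point): The gate's upright hinge pin at z = 46 mm, at lane x = 130, y = -78 mm; pin 16 mm wide, top at z = 69 mm. The rail runs from here back upstream to rail_end.
- rail_end (a point): Middle of the free end of the gate's rail, 240 mm upstream of the hinge. Rail: straight upright steel strip, 5 mm thick, z = 32 to 60 mm. Shut, it slants in: its lane-side face is at lane y = -54 mm at x = 30, y = -37 at x = -50, y = -24 at its end, x = -104. At 0.22 rad it is parallel to the lane, face at y = -75 mm; a finger on that face can slide along it.
- blade_tip (a point): Tip of the gate's blade: a bar 6 mm thick, z = 17 to 25 mm, that sticks out under the rail at lane x = 30 mm and, shut, bars the lane as far as y = -5 mm. Moves with the gate. Fingertips 29 to 45 mm above the worktop pass over the blade and still bear on the rail and on the rack's rear plate.
- rack: Loose grey plastic vial rack, 86 x 34 mm, 24 mm high, with a tall rear plate (34 mm wide, 4 mm thick, up to 54 mm above its underside). Origin: centre of its underside, on the lane floor (z = 6 mm). +x is its front and points along lane +x; rear face at x = -43, front face at +43 mm. Starts at lane x = -105 to -70 mm. About 0.25 kg, 2 mm play to each wall.
- vial_a: Loose 8 ml sample vial with a white cap, 22 mm across, 50 mm tall, standing in the rear pocket of the rack, pocket floor 4 mm above the rack's underside. Origin: centre of its underside, z up.
- vial_b: Loose 8 ml sample vial with a white cap, 22 mm across, 50 mm tall, standing in the middle pocket of the rack, pocket floor 4 mm above the rack's underside. Origin: centre of its underside, z up.
- vial_c: Loose 8 ml sample vial with a white cap, 22 mm across, 50 mm tall, standing in the front pocket of the rack, pocket floor 4 mm above the rack's underside. Origin: centre of its underside, z up.
- side_vial: Bystander: sample vial with a blue cap, 22 mm across, 50 mm tall, standing beside the lane on its far side. Origin under its centre.
- stopper_big: Bystander: black rubber stopper, 36 mm across, 30 mm tall, beside the lane on its far side. Origin under its centre.
- stopper_small: Bystander: small red rubber stopper, 22 mm across, 22 mm tall, beside the lane, on the side nearer the robot. Origin under its centre.
- cup: Bystander: cloudy plastic beaker, 72 mm across, 92 mm tall, to the robot's right. Origin under its centre.
- bottle: Bystander: white reagent bottle with a blue cap, 56 mm across, 125 mm tall, to the robot's right. Origin under its centre.
There are look-alikes about, which are no part of the job. Of the things that look like the rack, the largest one is meant.

How it is judged:
On the way, in this order (a step that is already met when the one before it is completed fails the run):
1. a finger holds the gate open (0.16 rad or more) with the rack still in front of it (value of joint gate above 0.16 rad and contact force between the fingers and gate above 0.3 N and x of rack in the frame of lane below -0.014 m), for 0.1 s.
2. the rack is passing the gate, which a finger holds open (value of joint gate above 0.14 rad and contact force between the fingers and gate above 0.3 N and x of rack in the frame of lane between 0 and 0.07 m), for 0.1 s.
3. the whole rack is past the gate, which a finger still holds open (value of joint gate above 0.14 rad and contact force between the fingers and gate above 0.3 N and x of rack in the frame of lane above 0.077 m), for 0.1 s.
At the end, for the whole second after the job is handed in: the rack lies flat in the lane within 5 mm of the end stop and at rest, the gate has sprung shut behind it (under 0.04 rad), and all three vials stand upright in the rack (each within 0.2 rad of upright) (x of rack in the frame of lane above 0.083 m and value of joint gate below 0.04 rad and z of rack in the frame of lane below 0.01 m and angle between rack's own z axis and vertical below 0.08 rad and linear speed of rack below 0.01 m/s and horizontal distance between each of vial_a, vial_b, vial_c and rack below 0.036 m and z of each of vial_a, vial_b, vial_c in the frame of rack below 0.012 m and angle between each of vial_a, vial_b, vial_c's own z axis and vertical below 0.2 rad); the robot touches nothing.
It fails at once if the rack is lifted (10 mm) or tipped (z of rack in the frame of lane above 0.016 m or angle between rack's own z axis and vertical above 0.3 rad).
It fails at once if a vial is lifted in or out of the rack (z of any of vial_a, vial_b, vial_c in the frame of rack above 0.02 m).
It fails at once if the rack rams the gate (over 15 N) (contact force between rack and gate above 15 N).
It fails at once if a bystander is moved by more than 30 mm (distance of any of side_vial, stopper_big, stopper_small, cup, bottle from where it was at the start of the episode above 0.03 m).
It also fails if it takes over 42 s, if anything falls off the work surface, if the arm or the gripper's body presses on something with over 40 N, if the wrist force passes 120 N, or if a joint passes its speed limit or range.

## Robot

A 7-joint arm with a two-finger parallel gripper is mounted at the origin on a cart in front of the work surface, level with it; the furniture and walls round the work are solid. World frame = base frame: x ahead of the robot, y to its left, z up, the work surface at z = 0. Lengths are in m, angles in rad, forces in N, time in s.
With the tool pointing down it reaches from about 0.4 to 0.85 m from the base axis. Payload 6.9 kg.
Tool frame: the origin (TCP) lies on the mounting face of the last link; the fingertips stand 173 mm ahead of it and the grasp point (between the pads) lies 155 mm ahead of it (nose_length is the distance from the TCP to the fingertips, in m); y points along the fingers, z is the direction in which the jaws open and shut, and the axes are right-handed (so a half turn about y gives the same grasp; the last joint's range is limited). The gripper opens to 85 mm and grips with 20 to 120 N. Pads are 22 mm wide; open, the fingers measure 114 mm over their backs; the gripper's body (76 mm by 85 mm) begins 54 mm behind the grasp point. The pads swing forward as they close: fully open they stand 13 mm farther back than shut.
Start: joints at [-1.167, 0.507, -0.238, 1.5, 0.126, 1.149, -0.155], TCP at [0.184, 0.597, 0.405] pointing down, gripper open.
Joint ranges: [-3.08, 3.08], [-0.24, 2.05], [-1.43, 1.35], [0, 2.5], [-1.52, 4.66], [0.17, 1.96], [-2.89, 2.89]. Speed limits (rad/s): [2.39, 2.39, 3.14, 3.14, 3.14, 3.14, 3.14].

## Interface

Orientations are given as a unit quaternion [w, x, y, z].
In Python, from workcell import get_obs, read_camera, camera_params, job_done, nose_length gives the robot as it stands.
- The arm moves only by the shell command python3 -m crank 'ROWS' [FORCE]. ROWS is JSON, one flat list of numbers, 7 for each row, row after row: the turn, a rotation vector about the world's x, y, z each as a share of 90 degrees, from -1 to 1, then the shift along the world's x, y, z each as a share of 200 mm, from -1 to 1, then the gripper's target within -1 to 1 (fully open at 1, half-way at 0, shut at -1). In form: [wx, wy, wz, x, y, z, hand, wx, wy, wz, x, y, z, hand, ...]. A call has 1 to 20 rows; each row shifts and turns the commanded pose from where the row before left it; what a row does not reach is not made up. A row lasts 1/12 s, in which the tool goes at most 41.7 mm and 7.16 degrees, less where a joint would pass 70% of its speed; a pose out of reach is approached as far as the arm can. A call with a number of a shift or a turn outside -1 to 1 is refused whole. A call with a gripper value outside its range is refused whole. The fingers move at their own pace and stop on an object; FORCE is the grip in N (left out, the last holds). Time passes only in rows, so rows that do not move let the fingers close. It gives the time, the measured TCP pose, the force and the opening at its end, in the units of the state.
- get_obs(): the state, without advancing time (a new reading comes with each control period).
- read_camera(name): name is "scene" or "top" or "wrist"; returns the picture (420x560x3 uint8, red, green, blue); there is no depth.
- camera_params(name): a dict with "K" (3x3 intrinsics, pixels), "camera_from_world" (4x4, takes a point from world to camera coordinates); the wrist camera has in their place "tool_from_camera" (4x4, takes a point from camera to tool coordinates, whose origin is the TCP and whose axes are the tool frame's). Camera axes: x right, y up, looking along -z (the intrinsics and any distortion apply to the point x, -y, -z); pixel columns grow to the right and rows downward; lengths in m; the calibration is good to about 2 mm. A picture is of the moment at which its call begins: read the wrist's pose just before it. camera_params takes no time and is no camera call.
- job_done(): hands the job in, once; it reports no verdict.
The state is a dict: "t": time; "qpos": joint angles; "joint_velocities": joint speeds; "joint_efforts": joint torques, N m; "eef_pos": TCP position; "orientation": TCP orientation; "wrist_force": force on the tool from outside, world axes, zero at the start; "wrist_torque": the same for the moment, N m; "width": finger opening in m.
Only numpy, scipy, OpenCV 4.12 (cv2) and the standard library are available. Lean on these libraries where they do the work, as an engineer would, in place of code of your own. Each camera call takes 0.05 s, during which the arm holds its last target. There are 200 camera calls.

## Working session

There is one attempt and no reset: what is moved stays moved. The work goes in short steps, Python scripts to look and compute and a shell command to move; the robot and the scene stay as the last step left them, time stands still between calls to the robot, and variables do not carry over. Pictures are saved under pics/ and viewed, on a budget of 10 in all, crops included, one or two more only if the job needs it, and the job is handed in when it is done.

```bash
mkdir -p pics; ls
python3 - <<'E'
from workcell import *
import cv2,numpy as np
o=get_obs();print({k:np.round(v,3).tolist() for k,v in o.items()},nose_length() if callable(nose_length) else nose_length)
for n in("scene","top"):
    cv2.imwrite(f"pics/{n}0.png",cv2.resize(read_camera(n)[:,:,::-1],(800,600)))
    p=camera_params(n);print(n,{k:np.round(v,3).tolist() if not isinstance(v,str) else v for k,v in p.items()})
print({k:np.round(v,4).tolist() for k,v in camera_params("wrist").items()})
E
```

```text
pics
{'t': 0.0, 'qpos': [-1.167, 0.508, -0.238, 1.501, 0.126, 1.149, -0.155], 'joint_velocities': [0.001, -0.001, -0.001, 0.003, -0.001, -0.0, 0.001], 'joint_efforts': [0.0, -62.06, -2.186, -24.964, 0.013, 0.012, 0.0], 'eef_pos': [0.184, 0.597, 0.404], 'orientation': [-0.699, 0.7, -0.105, 0.105], 'wrist_force': [0.595, -0.007, -0.924], 'wrist_torque': [-0.027, 0.032, 0.016], 'width': 0.085} 0.1734
scene {'K': [[508.126, 0.0, 290.932], [0.0, 508.126, 215.072], [0.0, 0.0, 1.0]], 'camera_from_world': [[0.636, -0.771, -0.014, -0.467], [0.45, 0.355, 0.82, -0.232], [-0.627, -0.528, 0.573, -0.907], [0.0, 0.0, 0.0, 1.0]]}
top {'K': [[444.147, 0.0, 280.42], [0.0, 444.147, 206.83], [0.0, 0.0, 1.0]], 'camera_from_world': [[-0.008, -1.0, 0.006, -0.151], [0.993, -0.007, 0.118, -0.534], [-0.118, 0.007, 0.993, -1.011], [0.0, 0.0, 0.0, 1.0]]}
{'K': [[367.0974, 0.0, 281.0524], [0.0, 367.0974, 206.1286], [0.0, 0.0, 1.0]], 'tool_from_camera': [[-0.0001, -0.9657, -0.2596, -0.066], [-0.0001, 0.2596, -0.9657, 0.0307], [1.0, -0.0, -0.0001, -0.0017], [0.0, 0.0, 0.0, 1.0]]}
```

View pics/top0.png

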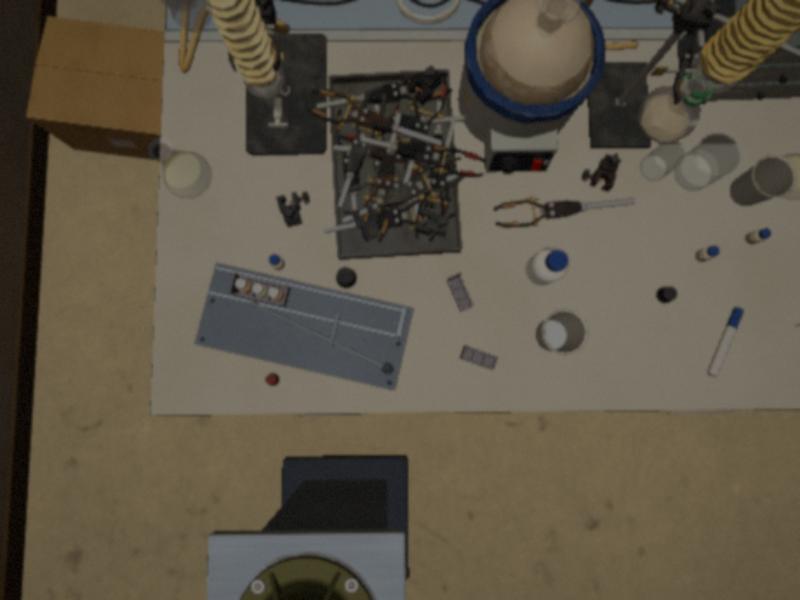

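View pics/scene0.png

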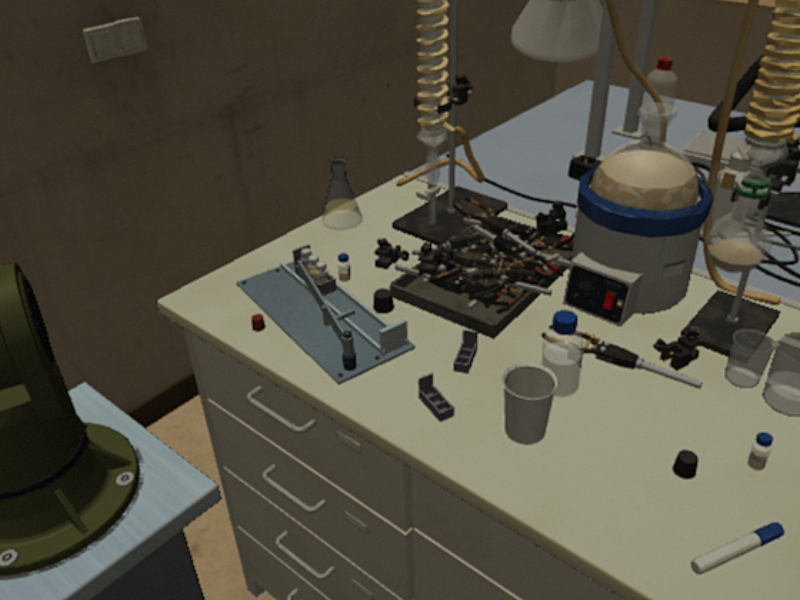

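Top picture: the lane plate has corners near (217,264), (413,307), (396,389) and (196,344). Candidates for the rack are the one in the lane with three white caps at (260,290), and small empty racks at (459,292) and (478,357). I choose the one in the lane because it is the largest and holds the vials. The red stopper is at (272,380), the blue-cap vial at (276,261) and the black stopper at (346,277).

```bash
cat > h.py <<'E'
import numpy as np,cv2
from scipy.spatial.transform import Rotation as R
from workcell import *
F=np.diag([1,-1,-1])
def ray(n,uv,z):
    p=camera_params(n);K=np.array(p["K"]);T=np.array(p["camera_from_world"])
    d=T[:3,:3].T@F@np.linalg.solve(K,[uv[0],uv[1],1]);c=-T[:3,:3].T@T[:3,3]
    return c+d*(z-c[2])/d[2]
def proj(n,X):
    p=camera_params(n);K=np.array(p["K"]);T=np.array(p["camera_from_world"])
    q=K@F@(T[:3,:3]@X+T[:3,3]);return q[:2]/q[2]
LX=np.array([[-195,31],[150,31],[150,-111],[-195,-111]])/1e3
def fitlane(W):
    a=LX-LX.mean(0);b=W[:,:2]-W[:,:2].mean(0)
    th=np.arctan2((a[:,0]*b[:,1]-a[:,1]*b[:,0]).sum(),(a*b).sum())
    c,s=np.cos(th),np.sin(th);Rm=np.array([[c,-s],[s,c]]);t=W[:,:2].mean(0)-Rm@LX.mean(0)
    return th,t,W[:,:2]-(LX@Rm.T+t)
E
python3 - <<'E'
from h import *
W=np.array([ray("top",np.array(p)*.7,.006) for p in[(217,264),(413,307),(396,389),(196,344)]])
th,t,r=fitlane(W);print(th,t,(r*1e3).round(1))
im=read_camera("top")[:,:,::-1]
cv2.imwrite("pics/c1.png",cv2.resize(im[175:281,130:300],None,fx=4.7,fy=4.7,interpolation=cv2.INTER_CUBIC)[:600])
for n,p,z in[("red",(272,380),.011),("side",(276,261),.05),("blk",(346,277),.03)]: print(n,ray("top",np.array(p)*.7,z))
E
```

```text
-1.7962618943346766 [ 0.52003433 -0.02585788] [[-2.1 -2. ]
 [-0.7  3.2]
 [ 1.4  1.1]
 [ 1.4 -2.3]]
red [0.39631729 0.05826553 0.011     ]
side [0.58839359 0.04719364 0.05      ]
blk [ 0.56428111 -0.0649074   0.03      ]
```

View pics/c1.png

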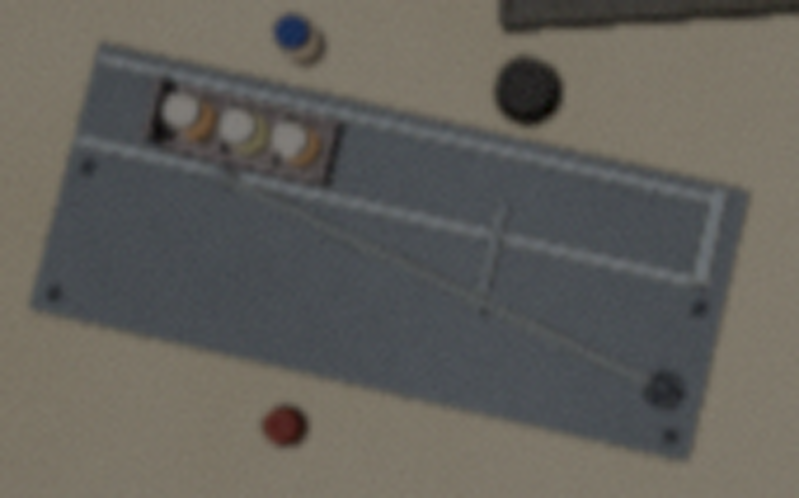

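The crop confirms the rack in the lane: rear plate near (158,110), front near (330,155), three white caps. Its refined plate corners are (101,45), (749,190), (688,460) and (33,307).

```bash
cat >> h.py <<'E'
TH,T0=None,None
def setlane():
    global TH,T0
    W=np.array([ray("top",np.array(p)/4.7+[129.6,174.6],.006) for p in[(101,45),(749,190),(688,460),(33,307)]])
    TH,T0,r=fitlane(W);return r
def l2w(x,y): c,s=np.cos(TH),np.sin(TH);return T0+[c*x-s*y,s*x+c*y]
def w2l(p): c,s=np.cos(TH),np.sin(TH);d=np.asarray(p)[:2]-T0;return np.array([c*d[0]+s*d[1],-s*d[0]+c*d[1]])
E
python3 - <<'E'
from h import *
import h
r=setlane();print(h.TH,h.T0,(r*1e3).round(1))
for n,p,z in[("rack front mid top",(332,153),.03),("rear near bottom?",(155,140),.06),("rear far top",(170,82),.06),("vial a cap",(180,111),.06),("vial b",(237,129),.06),("vial c",(289,141),.06),("hinge",(663,388),.069),("endstop mid top",(708,236),.051),("rail end",(235,183),.06),("bladetip",(500,210),.025),("red",(285,425),.022)]:
    print(n,(w2l(ray("top",np.array(p)/4.7+[129.6,174.6],z))*1e3).round(1))
o=get_obs();q=o["orientation"];M=R.from_quat([q[1],q[2],q[3],q[0]]).as_matrix();print(M.round(3))
E
```

```text
-1.8025578196135617 [ 0.52058242 -0.02440792] [[-2.3 -1. ]
 [-0.6  2.1]
 [ 1.3  1.6]
 [ 1.6 -2.7]]
rack front mid top [-59.4  -0.7]
rear near bottom? [-138.8  -16. ]
rear far top [-138.9   13.2]
vial a cap [-130.6    0.5]
vial b [-101.4   -1.9]
vial c [-75.3  -2. ]
hinge [128.8 -78. ]
endstop mid top [133.4  -1.2]
rail end [-95.8 -27.7]
bladetip [28.5 -9.6]
red [ -50.8 -137.2]
[[ 0.956 -0.     0.294]
 [-0.294 -0.001  0.956]
 [ 0.    -1.    -0.001]]
```

```bash
cat >> h.py <<'E'
setlane()
def plan(x,y,phi,z=None):
    """rows' units from here to hand centre at lane x,y (mm), jaw angle phi deg"""
    o=get_obs();q=o["orientation"];M=R.from_quat([q[1],q[2],q[3],q[0]]).as_matrix()
    tgt=np.degrees(TH)+180-phi;cur=np.degrees(np.arctan2(M[1,2],M[0,2]))
    p=l2w(x/1e3,y/1e3);d=np.r_[p,z if z else o["eef_pos"][2]]-o["eef_pos"]
    print("target",p.round(4),"d mm",(d*1e3).round(1),"units",(d/.2).round(3),"turn deg",round(tgt-cur,2),"units",round((tgt-cur)/90,4))
def state():
    o=get_obs();q=o["orientation"];M=R.from_quat([q[1],q[2],q[3],q[0]]).as_matrix()
    print("t",round(float(o["t"]),2),"lane",(w2l(o["eef_pos"])*1e3).round(1),"z",round(o["eef_pos"][2]*1e3,1),"phi",round(np.degrees(TH)+180-np.degrees(np.arctan2(M[1,2],M[0,2])),1),"w",round(float(o["width"])*1e3,1),"F lane",(R.from_euler('z',-TH).apply(o["wrist_force"])).round(1),"q",np.round(o["qpos"],2), "tilt",M[2,1].round(4))
E
python3 - <<'E'
from h import *
plan(10,-22,0,.25);state()
for f in(0,20,42,60):
    c,s=np.cos(np.radians(f)),np.sin(np.radians(f));print(f,(l2w(0,0)+0).round(3))
E
```

```text
target [ 0.4969 -0.0291] d mm [ 312.9 -626.2 -154. ] units [ 1.564 -3.131 -0.77 ] turn deg 3.84 units 0.0427
t 0.15 lane [-527.6 -470.3] z 404.0 phi 3.8 w 85.2 F lane [0.8 0.6 0.7] q [-1.17  0.51 -0.24  1.5   0.13  1.15 -0.15] tilt -1.0
0 [ 0.521 -0.024]
20 [ 0.521 -0.024]
42 [ 0.521 -0.024]
60 [ 0.521 -0.024]
```

```bash
python3 -m crank '[0,0,0.0427,0.078,-0.1565,-0.03,-1, 0,0,0,0.078,-0.1565,-0.03,-1, 0,0,0,0.078,-0.1565,-0.03,-1, 0,0,0,0.078,-0.1565,-0.03,-1, 0,0,0,0.078,-0.1565,-0.03,-1, 0,0,0,0.078,-0.1565,-0.03,-1, 0,0,0,0.078,-0.1565,-0.03,-1, 0,0,0,0.078,-0.1565,-0.03,-1, 0,0,0,0.078,-0.1565,-0.03,-1, 0,0,0,0.078,-0.1565,-0.03,-1, 0,0,0,0.078,-0.1565,-0.03,-1, 0,0,0,0.078,-0.1565,-0.03,-1, 0,0,0,0.078,-0.1565,-0.03,-1, 0,0,0,0.078,-0.1565,-0.03,-1, 0,0,0,0.078,-0.1565,-0.03,-1, 0,0,0,0.078,-0.1565,-0.03,-1, 0,0,0,0.078,-0.1565,-0.03,-1, 0,0,0,0.078,-0.1565,-0.03,-1, 0,0,0,0.078,-0.1565,-0.03,-1, 0,0,0,0.078,-0.1565,-0.03,-1]'
python3 -m crank '[0,0,0,0,0,0,-1,0,0,0,0,0,0,-1]'
python3 - <<'E'
from h import *
state();plan(10,-22,0,.25);print(nose_length() if callable(nose_length) else nose_length)
E
```

```text
t: 1.82
eef_pos: [0.4965, -0.0304, 0.2843]
orientation: [0.702, -0.702, 0.082, -0.082]
wrist_force: [0.6, -0.7, -0.1]
width: -0.0001
t: 1.98
eef_pos: [0.4963, -0.0308, 0.284]
orientation: [-0.702, 0.702, -0.084, 0.083]
wrist_force: [0.5, 1.3, 0.2]
width: 0.0
t 1.98 lane [ 11.8 -22.2] z 284.0 phi 0.3 w 0.0 F lane [-1.4  0.2  0.2] q [ 0.09  0.45 -0.12  1.99  0.08  0.7   1.26] tilt -1.0
target [ 0.4969 -0.0291] d mm [  0.6   1.7 -34. ] units [ 0.003  0.009 -0.17 ] turn deg 0.26 units 0.0028
0.1734
```

```bash
python3 -m crank '[0,0,0,0.003,0.008,-0.1,-1,0,0,0,0,0,-0.07,-1,0,0,0,0,0,0,-1]'
python3 - <<'E'
from h import *
state()
a=read_camera("wrist")[:,:,::-1];b=read_camera("top")[:,:,::-1]
cv2.imwrite("pics/w1.png",np.hstack([cv2.resize(a,(400,300)),cv2.resize(b[160:295,120:300],(400,300),interpolation=cv2.INTER_CUBIC)]))
E
```

```text
t: 2.23
eef_pos: [0.4954, -0.0256, 0.2488]
orientation: [0.703, -0.702, 0.082, -0.08]
wrist_force: [0.0, 0.4, 0.6]
width: 0.0
t 2.23 lane [  6.9 -24.3] z 248.8 phi -0.1 w 0.0 F lane [-0.4 -0.1  0.6] q [ 0.08  0.51 -0.11  2.03  0.09  0.61  1.25] tilt -1.0
```

View pics/w1.png

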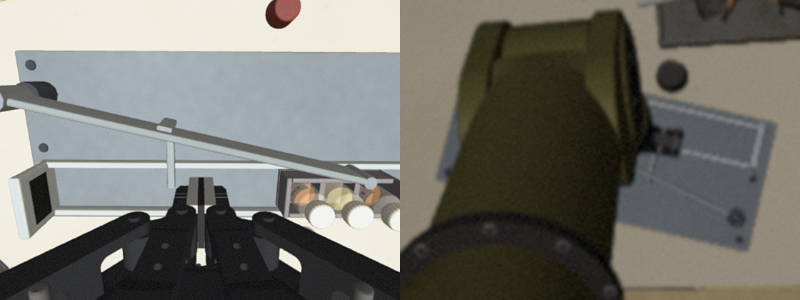

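Wrist view (left half): the closed fingers at (200,185) stand over the lane between the blade (170,150) and the rack front (283,195). The rail slants above them, so the insertion point is clear.

```bash
python3 -m crank '[0,0,0,0,0,-0.1,-1,0,0,0,0,0,-0.095,-1,0,0,0,0,0,0,-1]'
python3 - <<'E'
from h import *
state();plan(5,-68,0,.210)
E
```

```text
t: 2.58
eef_pos: [0.496, -0.0264, 0.2104]
orientation: [-0.702, 0.702, -0.082, 0.08]
wrist_force: [-0.6, 0.0, 0.2]
width: -0.0001
t 2.58 lane [  7.6 -23.5] z 210.4 phi -0.1 w -0.1 F lane [ 0.1 -0.6  0.2] q [ 0.07  0.57 -0.1   2.07  0.11  0.51  1.23] tilt -1.0
target [ 0.4533 -0.0137] d mm [-42.7  12.7  -0.4] units [-0.213  0.064 -0.002] turn deg -0.07 units -0.0008
```

```bash
python3 -m crank '[0,0,0,-0.036,0.011,0,-1,0,0,0,-0.036,0.011,0,-1,0,0,0,-0.036,0.011,0,-1,0,0,0,-0.036,0.011,0,-1,0,0,0,-0.036,0.011,0,-1,0,0,0,-0.036,0.011,0,-1,0,0,0,0,0,0,-1]'
python3 - <<'E'
from h import *
state();plan(5,-68,0,.210)
E
```

```text
t: 3.17
eef_pos: [0.452, -0.0135, 0.2122]
orientation: [-0.702, 0.702, -0.082, 0.081]
wrist_force: [2.9, -0.2, 2.8]
width: -0.0002
t 3.17 lane [  5.2 -69.2] z 212.2 phi -0.0 w -0.2 F lane [-0.5  2.9  2.8] q [ 0.04  0.53 -0.09  2.18  0.11  0.44  1.2 ] tilt -1.0
target [ 0.4533 -0.0137] d mm [ 1.2 -0.1 -2.2] units [ 0.006 -0.001 -0.011] turn deg -0.03 units -0.0004
```

```bash
python3 -m crank '[0,0,0,0.004,0,0,0.3,0,0,0,0,0,0,1,0,0,0,0,0,-0.02,1,0,0,0,0,0,-0.02,1,0,0,0,0,0,-0.02,1,0,0,0,0,0,0,1]'
python3 - <<'E'
from h import *
state();plan(-145,-68,0,.200)
E
```

```text
t: 3.67
eef_pos: [0.4545, -0.0138, 0.1986]
orientation: [0.702, -0.702, 0.082, -0.081]
wrist_force: [5.1, 0.8, -1.8]
width: 0.0721
t 3.67 lane [  4.9 -66.8] z 198.6 phi -0.0 w 72.1 F lane [-2.   4.8 -1.8] q [ 0.04  0.55 -0.09  2.18  0.11  0.41  1.2 ] tilt -1.0
target [0.4877 0.1323] d mm [ 33.3 146.2   1.4] units [0.166 0.731 0.007] turn deg -0.02 units -0.0003
```

```bash
python3 -m crank '[0,0,0,0.02,0.09,0,1,0,0,0,0.02,0.09,0,1,0,0,0,0.02,0.09,0,1,0,0,0,0.02,0.09,0,1,0,0,0,0.02,0.09,0,1,0,0,0,0.02,0.09,0,1,0,0,0,0.02,0.09,0,1,0,0,0,0.02,0.085,0,1,0,0,0,0,0,0,1]'
python3 - <<'E'
from h import *
state();plan(-141,-68,0,.200)
a=read_camera("wrist")[:,:,::-1];b=read_camera("scene")[:,:,::-1]
cv2.imwrite("pics/w2.png",np.hstack([cv2.resize(a,(400,300)),cv2.resize(b[150:285,140:320],(400,300),interpolation=cv2.INTER_CUBIC)]))
E
```

```text
t: 4.42
eef_pos: [0.4861, 0.1319, 0.1987]
orientation: [0.703, -0.702, 0.081, -0.08]
wrist_force: [3.1, 0.5, 0.4]
width: 0.0854
t 4.42 lane [-144.2  -69.5] z 198.7 phi -0.2 w 85.4 F lane [-1.2  2.9  0.4] q [-0.28  0.6  -0.05  2.06  0.06  0.49  0.97] tilt -1.0
target [0.4868 0.1284] d mm [ 0.7 -3.4  1.3] units [ 0.004 -0.017  0.006] turn deg -0.21 units -0.0023
```

View pics/w2.png

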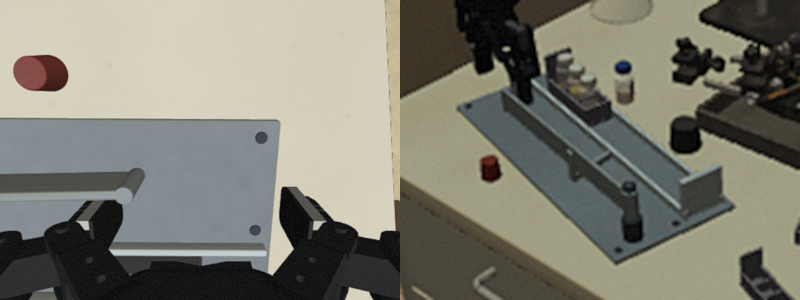

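The image shows the left finger (110,200) on the rail just inside its free end (135,185), with the gate open in the scene half and the rack untouched. Next I swing the other finger round behind the rear plate, turning about the gate finger.

```bash
cat >> h.py <<'E'
def path(pts):
    """pts: list of (Ax,Ay,phi,sep) mm/deg: prints row deltas (world units) for hand centre"""
    o=get_obs();p=o["eef_pos"][:2].copy()
    q=o["orientation"];M=R.from_quat([q[1],q[2],q[3],q[0]]).as_matrix()
    f0=np.degrees(TH)+180-np.degrees(np.arctan2(M[1,2],M[0,2]))
    for ax,ay,f,s in pts:
        c=l2w((ax-s/2*np.cos(np.radians(f)))/1e3,(ay+s/2*np.sin(np.radians(f)))/1e3)
        print("wz",round((f0-f)/90,4),"d",((c-p)/.2).round(3),"B lane",round(ax-s*np.cos(np.radians(f)),1),round(ay+s*np.sin(np.radians(f)),1));p=c;f0=f
E
python3 - <<'E'
from h import *
path([(-91,-67,0,99.5)]+[(-91,-66.5,f,99.5) for f in(6,12,18,24,30,36,42)])
E
```

```text
wz -0.0007 d [ 0.01  -0.005] B lane -190.5 -67.0
wz -0.0667 d [ 0.027 -0.008] B lane -190.0 -56.1
wz -0.0667 d [ 0.024 -0.01 ] B lane -188.3 -45.8
wz -0.0667 d [ 0.023 -0.012] B lane -185.6 -35.8
wz -0.0667 d [ 0.022 -0.015] B lane -181.9 -26.0
wz -0.0667 d [ 0.02  -0.017] B lane -177.2 -16.8
wz -0.0667 d [ 0.018 -0.019] B lane -171.5 -8.0
wz -0.0667 d [ 0.016 -0.021] B lane -164.9 0.1
```

```bash
python3 -m crank '[0,0,0,0.01,-0.007,0,1,0,0,-0.0667,0.026,-0.008,0,1,0,0,-0.0667,0.024,-0.01,0,1,0,0,-0.0667,0.023,-0.012,0,1,0,0,-0.0667,0.022,-0.015,0,1,0,0,-0.0667,0.02,-0.017,0,1,0,0,-0.0667,0.018,-0.019,0,1,0,0,-0.0667,0.016,-0.021,0,1,0,0,0,0,0,0,1]'
python3 - <<'E'
from h import *
state();path([(-91,-66,42,99.5)])
a=read_camera("wrist")[:,:,::-1];b=read_camera("scene")[:,:,::-1]
cv2.imwrite("pics/w3.png",np.hstack([cv2.resize(a,(400,300)),cv2.resize(b[150:285,140:320],(400,300),interpolation=cv2.INTER_CUBIC)]))
E
```

```text
t: 5.27
eef_pos: [0.5183, 0.1046, 0.1995]
orientation: [-0.624, 0.626, -0.331, 0.331]
wrist_force: [1.2, -0.4, 0.5]
width: 0.0856
t 5.27 lane [-125.   -31.9] z 199.5 phi 42.5 w 85.6 F lane [0.1 1.3 0.5] q [-0.35  0.63  0.15  1.99 -0.17  0.53  0.52] tilt -1.0
wz 0.0055 d [-0.001  0.015] B lane -164.9 0.6
```

View pics/w3.png

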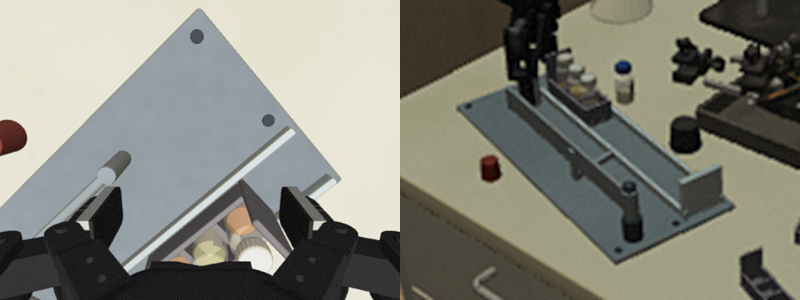

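The second finger (305,210) is behind the rear plate (270,225) and the first is still on the rail end (120,190). I start pushing gently.

```bash
python3 -m crank '[0,0,0,-0.0092,-0.0389,0,1,0,0,0,-0.0092,-0.0389,0,1,0,0,0,-0.0092,-0.0389,0,1,0,0,0,-0.0092,-0.0389,0,1,0,0,0,-0.0092,-0.0389,0,1,0,0,0,-0.0092,-0.0389,0,1,0,0,0,-0.0092,-0.0389,0,1,0,0,0,-0.0092,-0.0389,0,1]'
python3 - <<'E'
from h import *
state()
b=read_camera("scene")[:,:,::-1];a=read_camera("wrist")[:,:,::-1]
cv2.imwrite("pics/w4.png",np.hstack([cv2.resize(a,(400,300)),cv2.resize(b[150:285,140:320],(400,300),interpolation=cv2.INTER_CUBIC)]))
E
```

```text
t: 6.03
eef_pos: [0.5032, 0.0443, 0.1998]
orientation: [0.626, -0.626, 0.328, -0.328]
wrist_force: [3.5, 2.3, -0.6]
width: 0.0852
t 6.03 lane [-62.8 -32.7] z 199.8 phi 42.0 w 85.2 F lane [-3.   2.8 -0.6] q [-0.22  0.6   0.13  2.06 -0.16  0.49  0.63] tilt -1.0
```

View pics/w4.png

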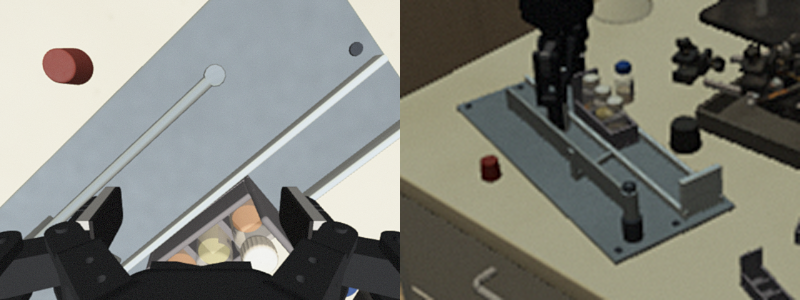

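Rack is moving, rail parallel beside the finger at (110,205), second finger on the rear plate (275,225). Rack is at about lane x = -44. I'll shorten the lead of the gate finger so it stays clear of the hinge at the end.

Run:
```python
from h import *
path([(-101+s*np.cos(np.radians(f)),-66.5,f,s) for f,s in((46,94),(50,89),(54,83),(58,78))])
```

```text
wz -0.0427 d [0.008 0.033] B lane -101.0 1.1
wz -0.0444 d [0.006 0.019] B lane -101.0 1.7
wz -0.0444 d [0.002 0.021] B lane -101.0 0.6
wz -0.0444 d [0.002 0.019] B lane -101.0 -0.4
```

```bash
python3 -m crank '[0,0,-0.0427,0.007,0.03,0,0.86,0,0,-0.0444,0.006,0.02,0,0.74,0,0,-0.0444,0.002,0.021,0,0.61,0,0,-0.0444,0.002,0.019,0,0.49,0,0,0,0,0,0,0.49,0,0,0,0,0,0,0.49]'
python3 - <<'E'
from h import *
state();path([(-60,-67,58,78)])
E
```

```text
t: 6.63
eef_pos: [0.5066, 0.0633, 0.1996]
orientation: [-0.576, 0.576, -0.411, 0.411]
wrist_force: [2.3, 1.0, -0.3]
width: 0.0634
t 6.63 lane [-82.1 -33.7] z 199.6 phi 57.7 w 63.4 F lane [-1.5  2.1 -0.3] q [-0.31  0.61  0.21  2.04 -0.25  0.51  0.41] tilt -1.0
wz -0.0032 d [-0.003 -0.007] B lane -101.3 -0.9
```

```bash
python3 -m crank '[0,0,0,-0.0092,-0.0389,0,0.49,0,0,0,-0.0092,-0.0389,0,0.49,0,0,0,-0.0092,-0.0389,0,0.49,0,0,0,-0.0092,-0.0389,0,0.49,0,0,0,-0.0092,-0.0389,0,0.49,0,0,0,-0.0092,-0.0389,0,0.49,0,0,0,-0.0092,-0.0389,0,0.49,0,0,0,-0.0092,-0.0389,0,0.49,0,0,0,-0.0092,-0.0389,0,0.49,0,0,0,-0.0092,-0.0389,0,0.49,0,0,0,-0.0092,-0.0389,0,0.49,0,0,0,0,0,0,0.49]'
python3 - <<'E'
from h import *
state()
b=read_camera("scene")[:,:,::-1];a=read_camera("wrist")[:,:,::-1]
cv2.imwrite("pics/w5.png",np.hstack([cv2.resize(a,(400,300)),cv2.resize(b[150:285,140:320],(400,300),interpolation=cv2.INTER_CUBIC)]))
E
```

```text
t: 7.63
eef_pos: [0.4862, -0.0247, 0.1998]
orientation: [-0.574, 0.575, -0.412, 0.412]
wrist_force: [2.9, -2.1, -2.0]
width: 0.0636
t 7.63 lane [  8.1 -33.4] z 199.8 phi 58.0 w 63.6 F lane [ 1.4  3.3 -2. ] q [-0.13  0.59  0.19  2.1  -0.23  0.47  0.56] tilt -1.0
```

View pics/w5.png

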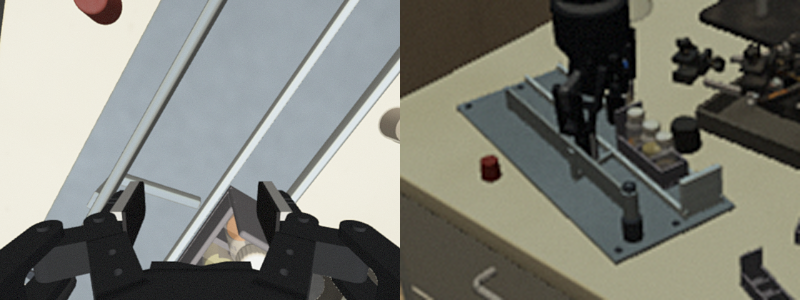

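The rack is passing the blade, which shows open at (165,190). The rack is at about x = 44 mm, so roughly 44 mm remain.

```bash
python3 -m crank '[0,0,0,-0.0092,-0.0389,0,0.49,0,0,0,-0.0092,-0.0389,0,0.49,0,0,0,-0.0092,-0.0389,0,0.49,0,0,0,-0.0092,-0.0389,0,0.49,0,0,0,-0.0046,-0.0195,0,0.49,0,0,0,-0.0023,-0.0097,0,0.49,0,0,0,-0.0023,-0.0097,0,0.49]'
python3 - <<'E'
from h import *
state()
E
python3 -m crank '[0,0,0,-0.0023,-0.0097,0,0.49,0,0,0,-0.0023,-0.0097,0,0.49]'
python3 - <<'E'
from h import *
state()
E
```

```text
t: 8.32
eef_pos: [0.478, -0.0604, 0.1998]
orientation: [0.576, -0.575, 0.411, -0.411]
wrist_force: [6.3, 4.7, -0.6]
width: 0.064
t 8.32 lane [ 44.8 -33.1] z 199.8 phi 57.8 w 64.0 F lane [-6.   5.  -0.6] q [-0.04  0.58  0.17  2.12 -0.22  0.46  0.63] tilt -1.0
t: 8.48
eef_pos: [0.4772, -0.064, 0.1998]
orientation: [0.576, -0.575, 0.41, -0.411]
wrist_force: [5.8, 4.5, -0.8]
width: 0.0641
t 8.48 lane [ 48.4 -33.1] z 199.8 phi 57.7 w 64.1 F lane [-5.7  4.7 -0.8] q [-0.03  0.58  0.17  2.12 -0.22  0.46  0.64] tilt -1.0
```

```bash
for i in 1; do python3 -m crank '[0,0,0,-0.0023,-0.0097,0,0.49,0,0,0,-0.0023,-0.0097,0,0.49]'; done
python3 - <<'E'
from h import *
state()
E
python3 -m crank '[0,0,0,-0.0023,-0.0097,0,0.49,0,0,0,0,0,0,0.49]'
python3 - <<'E'
from h import *
state()
b=read_camera("scene")[:,:,::-1];a=read_camera("wrist")[:,:,::-1]
cv2.imwrite("pics/w6.png",np.hstack([cv2.resize(a,(400,300)),cv2.resize(b[150:285,170:350],(400,300),interpolation=cv2.INTER_CUBIC)]))
E
```

```text
t: 8.65
eef_pos: [0.4764, -0.0677, 0.1998]
orientation: [0.577, -0.575, 0.41, -0.411]
wrist_force: [7.4, 5.2, -0.2]
width: 0.0636
t 8.65 lane [ 52.3 -33.1] z 199.8 phi 57.7 w 63.6 F lane [-6.7  6.  -0.2] q [-0.02  0.58  0.17  2.12 -0.22  0.46  0.64] tilt -1.0
t: 8.82
eef_pos: [0.476, -0.0696, 0.1999]
orientation: [0.577, -0.575, 0.41, -0.411]
wrist_force: [6.6, 4.7, -1.1]
width: 0.0636
t 8.82 lane [ 54.2 -33. ] z 199.9 phi 57.7 w 63.6 F lane [-6.1  5.4 -1.1] q [-0.02  0.58  0.17  2.12 -0.22  0.46  0.65] tilt -1.0
```

View pics/w6.png

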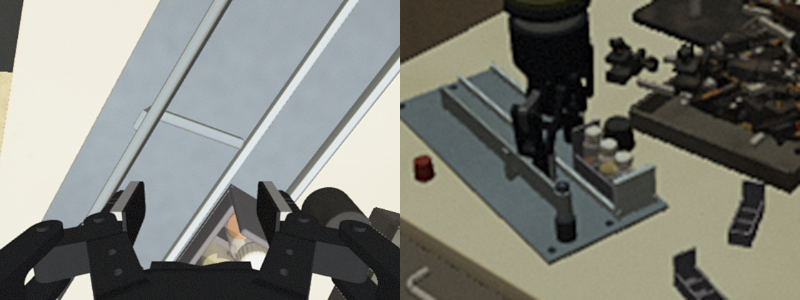

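The rack front in the scene half (610,190) is close to or at the stop, and the blade sits behind the rack. I creep on until the force rises.

```bash
for i in a; do python3 -m crank '[0,0,0,-0.0023,-0.0097,0,0.49,0,0,0,0,0,0,0.49]'; done
python3 - <<'E'
from h import *
state()
E
python3 -m crank '[0,0,0,-0.0023,-0.0097,0,0.49,0,0,0,0,0,0,0.49]'
python3 - <<'E'
from h import *
state()
E
```

```text
t: 9.08
eef_pos: [0.4759, -0.0701, 0.1999]
orientation: [0.578, -0.575, 0.41, -0.41]
wrist_force: [7.6, 9.5, -0.4]
width: 0.0636
t 9.08 lane [ 54.8 -33. ] z 199.9 phi 57.6 w 63.6 F lane [-11.    5.2  -0.4] q [-0.02  0.58  0.17  2.12 -0.22  0.46  0.65] tilt -1.0
t: 9.25
eef_pos: [0.4758, -0.0706, 0.1999]
orientation: [0.579, -0.575, 0.409, -0.409]
wrist_force: [8.4, 15.8, 0.9]
width: 0.0636
t 9.25 lane [ 55.3 -33. ] z 199.9 phi 57.4 w 63.6 F lane [-17.3   4.5   0.9] q [-0.01  0.58  0.16  2.12 -0.22  0.46  0.66] tilt -1.0
```

Force jumped to 17 N with no further travel, so the rack is home against the stop. I back off about 5 mm and rise straight up.

```bash
python3 -m crank '[0,0,0,0.0046,0.0195,0,0.49,0,0,0,0.0023,0.0097,0,0.49,0,0,0,0,0,0.05,0.49,0,0,0,0,0,0.08,0.49,0,0,0,0,0,0.12,0.49,0,0,0,0,0,0.15,0.49,0,0,0,0,0,0.15,0.49,0,0,0,0,0,0.15,0.49,0,0,0,0,0,0.1,0.49,0,0,0,0,0,0,0.49,0,0,0,0,0,0,0.49,0,0,0,0,0,0,0.49]'
python3 - <<'E'
from h import *
state()
b=read_camera("scene")[:,:,::-1];a=read_camera("wrist")[:,:,::-1]
cv2.imwrite("pics/w7.png",np.hstack([cv2.resize(a,(400,300)),cv2.resize(b[150:285,170:350],(400,300),interpolation=cv2.INTER_CUBIC)]))
E
```

```text
t: 10.25
eef_pos: [0.4745, -0.0689, 0.3587]
orientation: [-0.575, 0.576, -0.412, 0.41]
wrist_force: [-0.6, -0.6, 0.2]
width: 0.0632
t 10.25 lane [ 53.9 -34.6] z 358.7 phi 57.8 w 63.2 F lane [ 0.8 -0.4  0.2] q [-0.11  0.34  0.27  1.94 -0.12  0.87  0.55] tilt -1.0
```

View pics/w7.png

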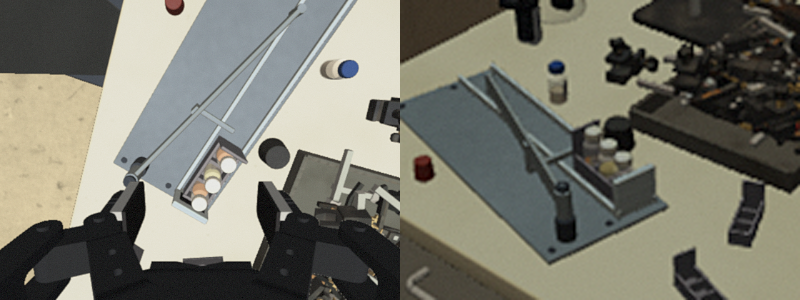

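The rack is against the end stop (190,215) with three upright vials. The gate is shut behind it, with its blade across the lane at (215,120), and the bystanders are in place. I hand in.

```bash
python3 -c "
from workcell import job_done;print(job_done())"
```

```text
the job is handed in; nothing more can be done
None
```

The rack is loaded in its station and I've handed the job in. The hand-in gives no verdict, so what follows rests on my own checks.

- **What I did:** I slid the closed fingers in ahead of the rack and pushed the rail open. I then opened the hand along the rail and swung the second finger behind the rear plate. One finger held the gate open while the other pushed the rack past it to the end stop. I backed off about 5 mm and lifted straight up, finishing at 10.3 s of the 42 s.
- **Rack home:** the push force rose from 6 to 17 N with almost no further travel, so the front face is on the stop. From the finger position I estimated the rack at lane x of about 90 mm against 88 mm nominal, which is within the 2 to 3 mm uncertainty of my lane fit.
- **Gate:** my estimate of the held angle was about 0.24 rad or more, worked out from the finger position because the joint can't be read. The rail pressed on the finger whenever I read the force, at 1.3 N or more.
- **Last picture:** the gate is shut with its blade behind the rack, all three vials are upright, and the bystanders in view stand where they were. The cup and bottle weren't in that final view, but the hand never went near them. The wrist force was about 0.

No check failed. The lane fit left residuals of up to 3 mm.

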